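Lock the tea tray's bayonet drain ring

TASK

The steel drain ring on the lid of the aluminium tea tray is still loose. Using its thumb lugs, press it down against its rubber gasket and turn it clockwise, seen from above, roughly a quarter turn until you feel it come up against its stop, then let it spring up so that it clicks locked. Do not force it against the stop, and leave the teapot, the pitcher and the cups where they stand.

Things in the scene. Friction and masses are not known exactly. Their poses are not given: they have to be found in the camera images.
- ring_center (a point): Centre of the bayonet ring, on its upright axis, level with the ring's flat top, 70 mm above the counter while the ring is up. The ring is a flat steel annulus, outer radius 62 mm, inner radius 34 mm, 8 mm thick, on a black gasket on the tray's lid; round the strainer in its middle.
- lug_a (a point): Middle of one of two equal thumb lugs opposite each other on the ring's flat top: 48 mm from the axis, 10 mm above the flat top, mid-thickness. A steel rib, 27 mm long radially, 6 mm thick, 21 mm high. Its anticlockwise face (from above) is upright, the one to push, with about 100 degrees of flat ring behind it to press on with closed fingertips; its clockwise side is a slope 20 mm long.
- lug_b (a point): The same for the other lug, opposite.
- ring_turn (a joint): Turn of the ring, rad, growing clockwise from above. Starts at -0.20 to 0, turning freely (2 to 3 N at a lug). At about 0.08 its hidden pin meets a ledge that blocks it unless the ring is pressed down 5.5 mm or more; beyond, the ledge keeps it down. The lock notch is hidden, differing each time, between 1.05 and 1.85: hard stop there, play about 0.04; once let go, the ring springs up into it.
- ring_press (a joint): How far the ring is pressed down, in m: 0 fully up (loose at the start, or locked in the notch), about 0.0055 while caught under the ledge, 0.009 bottomed.
- ring: The ring with its lugs (origin on its axis at its underside, z up, x towards lug_a). It can only turn and sink by up to 9 mm. It is sprung upward: about 3.5 N starts it down and each mm takes 1 N more, so about 9 N for 5.5 mm and 13 N at the bottom. Pressing or pushing on it with more than 30 N in all counts as forcing it.
- tray: The closed aluminium tray, fixed to the counter, 194 x 324 mm, lid top 52 mm above the counter. Origin under the ring's axis at counter level; y along its length: it reaches 97 mm from the axis towards -y, 227 mm towards +y and 97 mm to either side in x. The two cups stand on its lid at the +y end.
- teapot_center (a point): Middle of the red clay teapot, 106 mm across, 92 mm high, spout and handle along its y, standing on the counter beyond the cup end of the tray. Leave alone.
- pitcher_center (a point): Middle of the frosted glass pitcher, 72 mm across, 95 mm high, with a handle, standing on the counter at the ring's end of the tray. Leave alone.
- cup_a_center (a point): Middle of a celadon cup, 62 mm across, 42 mm high, standing on the tray's lid. Leave alone.
- cup_b_center (a point): Middle of the other, equal celadon cup on the tray's lid. Leave alone.

How it is judged:
By the outcome, as a careful person would: the job done as asked, in the order asked, and still so for the second after the job is handed in, with the robot touching nothing.
It also fails if it takes over 64 s, if anything falls off the work surface, if the arm or the gripper's body presses on something with over 40 N, if the wrist force passes 120 N, or if a joint passes its speed limit or range.

ROBOT

A 7-joint arm with a two-finger parallel gripper is mounted at the origin on the work surface. World frame = base frame: x ahead of the robot, y to its left, z up, the work surface at z = 0. Lengths are in m, angles in rad, forces in N, time in s.
With the tool pointing down it reaches from about 0.35 to 0.9 m from the base axis. Payload 8.1 kg.
Tool frame: the origin (TCP) lies midway between the tips of the shut fingers; the grasp point (between the pads) lies arm.hold_point_z behind it (arm.hold_point_z is the distance from the TCP to the grasp point, in m); z points along the fingers, x is the direction in which the jaws open and shut, and the axes are right-handed (so a half turn about z gives the same grasp; the last joint's range is limited). The gripper opens to 92 mm and grips with 3 to 60 N. Pads are 19 mm wide; open, the fingers measure 130 mm over their backs; the gripper's body (75 mm by 190 mm) begins 47 mm behind the grasp point.
Start: joints at [-1.294, 0.434, 0.025, 1.573, -0.012, 1.134, -0.075], TCP at [0.232, 0.58, 0.227] pointing down, gripper open.
Joint ranges: [-2.62, 2.62], [-0.44, 2.09], [-1.27, 1.32], [0.08, 2.57], [-1.32, 4.46], [0.12, 2], [-2.74, 2.74]. Speed limits (rad/s): [2.22, 2.22, 3.01, 3.01, 3.14, 3.14, 3.14].

INTERFACE

Orientations are given as a rotation vector (axis times angle).
In Python, from cell import arm gives the robot as it stands.
- The arm moves only by the shell command python3 -m pendant 'ROWS' [FORCE]. ROWS is JSON, a list of rows, each an object with "dp": the shift along the tool's x, y, z in m, a list of three; "rotation": the turn, a rotation vector about the tool's x, y, z in rad, a list of three; "fingers": the closure, from -1 (fully open) to 1 (shut). In form: [{"dp": [x, y, z], "rotation": [rx, ry, rz], "fingers": fingers}, ...]. A call has 1 to 20 rows; each row is the pose to reach, as a shift and turn from the pose measured when the call began, along the tool's axes at that moment; what a row does not reach only later rows make up. A row lasts 1/8 s, in which the tool goes at most 62.5 mm and 10.7 degrees, less where a joint would pass 70% of its speed; a pose out of reach is approached as far as the arm can. A call with a gripper value outside its range is refused whole. The fingers move at their own pace and stop on an object; FORCE is the grip in N (left out, the last holds). Time passes only in rows, so rows that repeat a pose let the fingers close. It gives the time, the measured TCP pose, the force and the opening at its end, in the units of the state.
- arm.observe(): the state, without advancing time (a new reading comes with each control period).
- arm.get_image(name): name is "scene" or "top"; returns the picture (420x560x3 uint8, blue, green, red); there is no depth.
- arm.camera_params(name): a dict with "camera_matrix" (3x3 intrinsics, pixels), "k1" (the pictures are not rectified: a ray, as slopes to the right and down, at radius r is drawn at 1 + k1 r^2 times it, then the intrinsics apply), "rvec" (rotation vector, rad) and "tvec" (3), from world to camera coordinates, as OpenCV has them. Camera axes: x right, y down, z forward; pixel columns grow to the right and rows downward; lengths in m; the calibration is good to about 2 mm. A picture is of the moment at which its call begins. camera_params takes no time and is no camera call.
- arm.sign_off(): hands the job in, once; it reports no verdict.
The state is a dict: "clock": time; "joints": joint angles; "dq": joint speeds; "joint_efforts": joint torques, N m; "position": TCP position; "ee_rot": TCP orientation; "force": force on the tool from outside, world axes, zero at the start; "ft_torque": the same for the moment, N m; "width": opening from 0.0 (shut) to 1.0 (fully open).
Only numpy, scipy, OpenCV 4.12 (cv2) and the standard library are available. Lean on these libraries where they do the work, as an engineer would, in place of code of your own. Each camera call takes 0.05 s, during which the arm holds its last target.

## Working session

There is one attempt and no reset: what is moved stays moved. The work goes in short steps, Python scripts to look and compute and a shell command to move; the robot and the scene stay as the last step left them, time stands still between calls to the robot, and variables do not carry over. Pictures are saved under pics/ and viewed, and the job is handed in when it is done.

```bash
ls; mkdir -p pics
python3 - <<'E'
from cell import arm
import cv2
print(arm.observe(), arm.hold_point_z)
for n in("scene","top"):
    cv2.imwrite(f"pics/{n}0.png",arm.get_image(n)); print(n,arm.camera_params(n))
E
```

```text
pics
{'clock': 0.0, 'joints': array([-1.29359925,  0.43523251,  0.02496901,  1.57412013, -0.01157575,
        1.13402871, -0.07508791]), 'dq': array([-4.45764644e-04, -1.48748679e-04,  4.75434064e-05, -2.78050868e-04,
       -1.28089036e-03, -4.36223855e-04,  7.30819605e-04]), 'joint_efforts': array([ 1.14906680e-05, -6.67846799e+01,  9.84985940e-01, -3.14461613e+01,
       -6.05136459e-02,  4.29449393e-02,  1.71904444e-04]), 'position': array([0.23156916, 0.57993965, 0.22593013]), 'ee_rot': array([ 2.59998832e+00,  1.76153925e+00, -1.97748554e-03]), 'force': array([ 0.0763438 ,  0.87701011, -0.65530637]), 'ft_torque': array([-0.03061138, -0.01056631,  0.01563232]), 'width': 0.995173703992379} 0.0188
scene {'camera_matrix': array([[425.31652869,   0.        , 272.90552736],
       [  0.        , 425.31652869, 207.34730292],
       [  0.        ,   0.        ,   1.        ]]), 'k1': 0.019736743857866175, 'rvec': array([ 1.83597582,  1.55350802, -0.72939676]), 'tvec': array([-0.21758028, -0.28913759,  1.41729861])}
top {'camera_matrix': array([[385.39049647,   0.        , 274.42899734],
       [  0.        , 385.39049647, 204.74681096],
       [  0.        ,   0.        ,   1.        ]]), 'k1': -0.027737536503357658, 'rvec': array([ 2.14232266, -2.13713189,  0.16229277]), 'tvec': array([0.12228124, 0.56535691, 0.80412434])}
```

View pics/scene0.png

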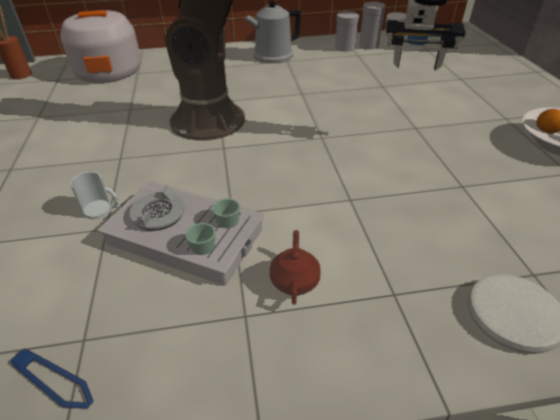

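View pics/top0.png

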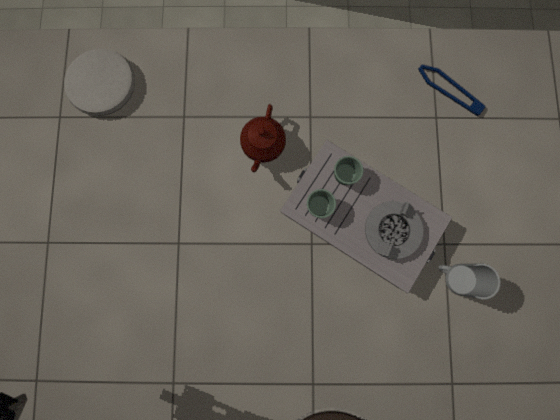

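```bash
cat > h.py <<'E'
import numpy as np, cv2
from cell import arm
from scipy.spatial.transform import Rotation as R
def cam(n):
    p=arm.camera_params(n); return p,cv2.Rodrigues(p["rvec"])[0],np.array(p["tvec"])
def proj(n,P):
    p,Rm,t=cam(n); d=np.array([p["k1"],0,0,0,0.])
    return cv2.projectPoints(np.atleast_2d(np.array(P,float)),p["rvec"],t,p["camera_matrix"],d)[0].reshape(-1,2)
def back(n,uv,z):
    p,Rm,t=cam(n); d=np.array([p["k1"],0,0,0,0.])
    u=cv2.undistortPoints(np.array(uv,float).reshape(-1,1,2),p["camera_matrix"],d).reshape(-1,2)
    o=-Rm.T@t; out=[]
    for a in u:
        v=Rm.T@np.array([a[0],a[1],1]); out.append(o+v*(z-o[2])/v[2])
    return np.array(out)
E
python3 - <<'E'
from h import *
im=cv2.imread("pics/top0.png")
c=im[185:275,345:445]; cv2.imwrite("pics/top0c.png",cv2.resize(c,None,fx=6,fy=6,interpolation=cv2.INTER_CUBIC))
im=cv2.imread("pics/scene0.png")
c=im[175:245,105:205]; cv2.imwrite("pics/sc0c.png",cv2.resize(c,None,fx=7,fy=7,interpolation=cv2.INTER_CUBIC))
print(back("top",[[394,230]],.07),back("top",[[332,142],[451,217],[410,291],[281,210]],.052))
E
```

```text
[[ 0.50751733 -0.12939447  0.07      ]] [[ 0.7061952  -0.00483872  0.052     ]
 [ 0.53763293 -0.26109657  0.052     ]
 [ 0.37992145 -0.16342082  0.052     ]
 [ 0.55226894  0.10930764  0.052     ]]
```

View pics/top0c.png

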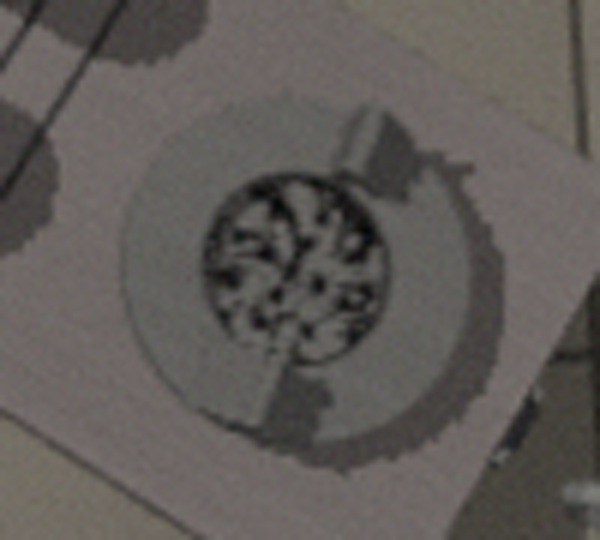

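View pics/sc0c.png

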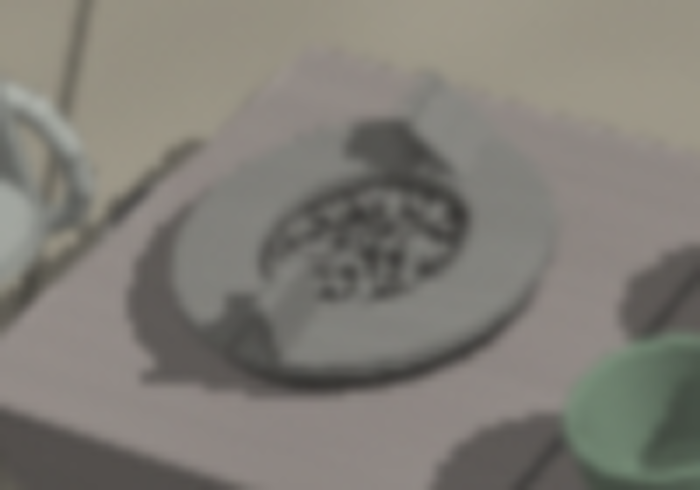

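```bash
cat > ov.py <<'E'
from h import *
def wire(c,phi,zt=.07):
    L=[]
    th=np.linspace(0,2*np.pi,73)
    for r in(.062,.034): L.append(np.c_[c[0]+r*np.cos(th),c[1]+r*np.sin(th),0*th+zt])
    for k in(0,np.pi):
        a=phi+k; er=np.array([np.cos(a),np.sin(a),0]); et=np.array([-np.sin(a),np.cos(a),0]) # et anticlockwise
        o=np.array([c[0],c[1],zt])
        f=lambda r,t,z:o+er*r+et*t+np.array([0,0,z])
        r0,r1=.0345,.0615
        for r in(r0,r1):L.append(np.array([f(r,.003,0),f(r,.003,.021),f(r,-.003,.021),f(r,-.023,0),f(r,.003,0)]))
        for t,z in((.003,0),(.003,.021),(-.003,.021),(-.023,0)):L.append(np.array([f(r0,t,z),f(r1,t,z)]))
    return L
def draw(src,n,c,phi,box,s,out,zt=.07):
    im=cv2.imread(src); x0,y0,x1,y1=box
    b=cv2.resize(im[y0:y1,x0:x1],None,fx=s,fy=s,interpolation=cv2.INTER_CUBIC)
    b=np.clip(b*1.4,0,255).astype(np.uint8)
    for l in wire(c,phi,zt):
        q=((proj(n,l)-[x0,y0]+.5)*s-.5)
        cv2.polylines(b,[np.round(q).astype(np.int32)],False,(0,0,255),1,cv2.LINE_AA)
    cv2.imwrite(out,b)
E
python3 - <<'E'
from ov import *
for n in("scene","top"):
    p,Rm,t=cam(n);print(n,-Rm.T@t)
c=(.508,-.129)
q=back("top",[[345+365/6,185+140/6],[345+275/6,185+395/6]],.085);d=q[0]-q[1];print(q,np.degrees(np.arctan2(d[1],d[0])))
phi=np.radians(-20)
draw("pics/top0.png","top",c,phi,(345,185,445,275),6,"pics/ov1.png")
draw("pics/scene0.png","scene",c,phi,(105,175,205,245),7,"pics/ov2.png")
E
```

```text
scene [1.27948072 0.03212076 0.7082192 ]
top [0.43467087 0.12097846 0.88182908]
[[ 0.55166891 -0.15169171  0.085     ]
 [ 0.46318183 -0.11634948  0.085     ]] -21.772036533593884
```

View pics/ov1.png

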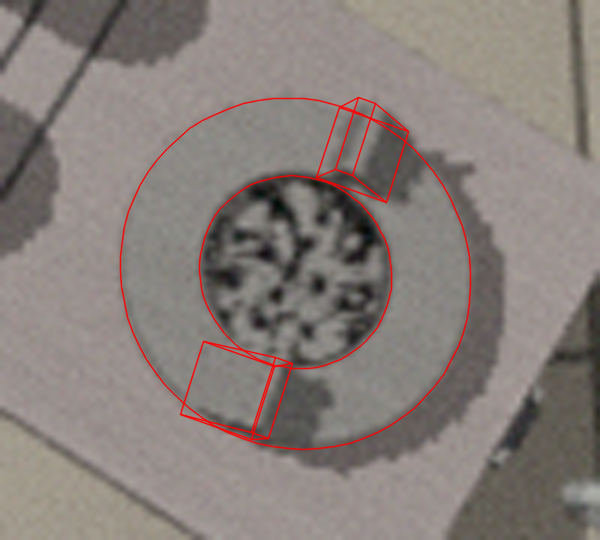

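View pics/ov2.png

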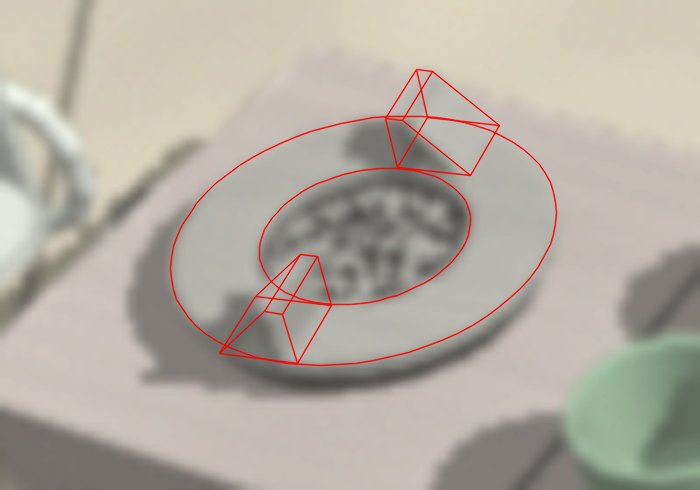

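Run:
```python
from ov import *
t=[];s=[]
for k,(c,p) in enumerate([((.509,-.1285),-17),((.509,-.128),-24)]):
    draw("pics/top0.png","top",c,np.radians(p),(360,195,430,265),5,f"/tmp/t{k}.png");t.append(cv2.imread(f"/tmp/t{k}.png"))
    draw("pics/scene0.png","scene",c,np.radians(p),(125,180,190,235),5.4,f"/tmp/s{k}.png");s.append(cv2.resize(cv2.imread(f"/tmp/s{k}.png"),(350,250)))
cv2.imwrite("pics/ov3.png",np.vstack([np.hstack(t),np.hstack(s)]))
```

```text
(no output)
```

View pics/ov3.png

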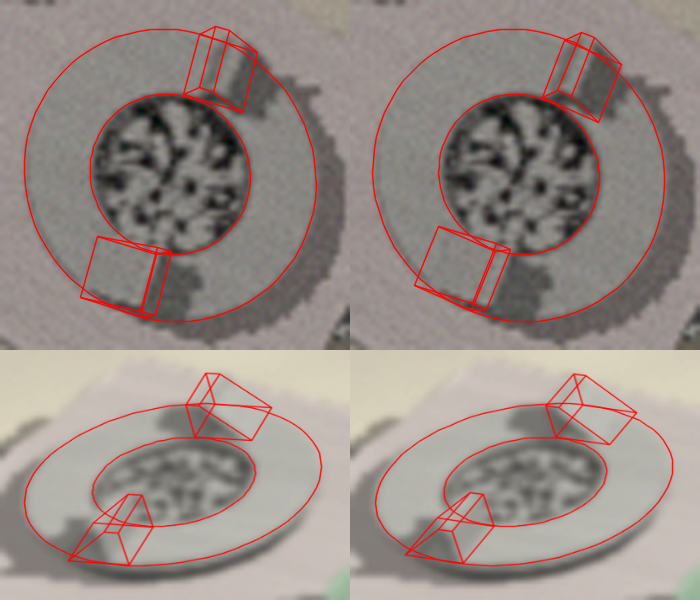

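```bash
cat > plan.py <<'E'
from h import *
C=np.array([.5085,-.1285])
def target(phid,back=.022,rad=.048,z=.1,c=None):
    "TCP behind lug at world angle phid deg, x tangential"
    c=C if c is None else c
    a=np.radians(phid); er=np.array([np.cos(a),np.sin(a)]); et=np.array([-np.sin(a),np.cos(a)])
    p=c+er*rad+et*back
    Rt=np.c_[[*et,0],[et[1],-et[0],0],[0,0,-1]]
    return np.array([*p,z]),Rt
def rel(p,Rt,verbose=1):
    o=arm.observe(); R0=R.from_rotvec(o["ee_rot"]).as_matrix()
    dp=R0.T@(p-o["position"]); rv=R.from_matrix(R0.T@Rt).as_rotvec()
    if verbose: print("dp",np.round(dp,4),"rot",np.round(rv,4))
    return dp,rv
def stat():
    o=arm.observe(); Rt=R.from_rotvec(o["ee_rot"]).as_matrix()
    print("t",round(o["clock"],2),"pos",np.round(o["position"],4),"F",np.round(o["force"],2),"Ftool",np.round(Rt.T@o["force"],2),"T",np.round(o["ft_torque"],2),"w",round(o["width"],3),"yaw",round(np.degrees(np.arctan2(Rt[1,0],Rt[0,0])),1),"q",np.round(o["joints"],2))
E
python3 -c "
from plan import *
rel(*target(-21.5,.030,.048,.16))"
```

```text
dp [-0.525   0.5678  0.0668] rot [ 0.0001  0.0014 -0.0046]
```

```bash
python3 -m pendant '[{"dp":[-0.525,0.568,0.0],"rotation":[0,0,0],"fingers":1},{"dp":[-0.525,0.568,0.0],"rotation":[0,0,0],"fingers":1},{"dp":[-0.525,0.568,0.0],"rotation":[0,0,0],"fingers":1},{"dp":[-0.525,0.568,0.0],"rotation":[0,0,0],"fingers":1},{"dp":[-0.525,0.568,0.0],"rotation":[0,0,0],"fingers":1},{"dp":[-0.525,0.568,0.0],"rotation":[0,0,0],"fingers":1},{"dp":[-0.525,0.568,0.0],"rotation":[0,0,0],"fingers":1},{"dp":[-0.525,0.568,0.0],"rotation":[0,0,0],"fingers":1},{"dp":[-0.525,0.568,0.0],"rotation":[0,0,0],"fingers":1},{"dp":[-0.525,0.568,0.0],"rotation":[0,0,0],"fingers":1},{"dp":[-0.525,0.568,0.0],"rotation":[0,0,0],"fingers":1},{"dp":[-0.525,0.568,0.0],"rotation":[0,0,0],"fingers":1},{"dp":[-0.525,0.568,0.0],"rotation":[0,0,0],"fingers":1},{"dp":[-0.525,0.568,0.0],"rotation":[0,0,0],"fingers":1}]' 20; python3 -c "
from plan import *
stat();rel(*target(-21.5,.030,.048,.10))"
```

```text
clock: 1.85
position: [0.5643, -0.1205, 0.2263]
ee_rot: [2.603, 1.757, -0.004]
force: [-0.3, 0.2, -0.4]
width: 0.005
t 1.85 pos [ 0.5643 -0.1205  0.2263] F [-0.32  0.17 -0.4 ] Ftool [ 0.04 -0.36  0.4 ] T [ 0.01 -0.01 -0.07] w 0.005 yaw 68.0 q [-0.18  0.37  0.41  1.72 -0.16  1.09  1.46]
dp [ 0.0024 -0.001   0.1263] rot [-0.0003  0.0027 -0.0083]
```

```bash
python3 -m pendant '[{"dp":[0.0025,-0.001,0.06],"rotation":[0,0.0025,-0.008],"fingers":1},{"dp":[0.0025,-0.001,0.10],"rotation":[0,0.0025,-0.008],"fingers":1},{"dp":[0.0025,-0.001,0.126],"rotation":[0,0.0025,-0.008],"fingers":1},{"dp":[0.0025,-0.001,0.126],"rotation":[0,0.0025,-0.008],"fingers":1}]'
python3 - <<'E'
from plan import *
stat()
for n in("scene","top"): cv2.imwrite(f"pics/{n}1.png",arm.get_image(n))
a=cv2.imread("pics/top1.png")[170:270,340:450];b=cv2.imread("pics/scene1.png")[150:250,100:210]
cv2.imwrite("pics/c1.png",np.hstack([cv2.resize(v,(400,364),interpolation=cv2.INTER_CUBIC) for v in(a,b)]))
E
```

```text
clock: 2.35
position: [0.5623, -0.1162, 0.0985]
ee_rot: [-2.593, -1.768, 0.005]
force: [0.2, 0.1, 1.5]
width: 0.003
t 2.35 pos [ 0.5623 -0.1162  0.0985] F [0.19 0.11 1.52] Ftool [ 0.17  0.13 -1.52] T [-0.03  0.05  0.01] w 0.003 yaw 68.6 q [-0.14  0.51  0.36  1.86 -0.23  0.82  1.53]
```

View pics/c1.png

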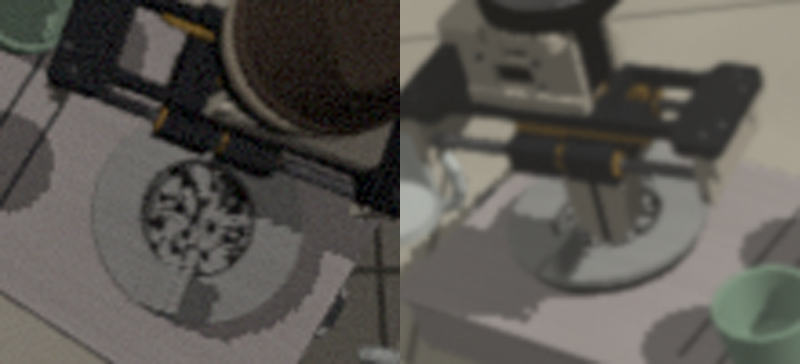

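```bash
python3 -m pendant '[{"dp":[0,0,0.012],"rotation":[0,0,0],"fingers":1},{"dp":[0,0,0.022],"rotation":[0,0,0],"fingers":1},{"dp":[0,0,0.026],"rotation":[0,0,0],"fingers":1},{"dp":[0,0,0.028],"rotation":[0,0,0],"fingers":1},{"dp":[0,0,0.028],"rotation":[0,0,0],"fingers":1}]'
python3 - <<'E'
from plan import *
stat();rel(*target(-21.5,.030,.048,.070))
E
```

```text
clock: 3.08
position: [0.5644, -0.1173, 0.073]
ee_rot: [-2.596, -1.769, -0.0]
force: [0.0, 0.5, 0.6]
width: 0.004
t 3.08 pos [ 0.5644 -0.1173  0.073 ] F [0.02 0.47 0.65] Ftool [ 0.45 -0.16 -0.65] T [ 0.02 -0.05  0.02] w 0.004 yaw 68.5 q [-0.13  0.54  0.34  1.88 -0.25  0.76  1.55]
dp [-0.0009  0.0001  0.003 ] rot [-0.0002 -0.0002  0.0006]
```

```bash
python3 -m pendant '[{"dp":[0,0,0.002],"rotation":[0,0,0],"fingers":1},{"dp":[0,0,0.004],"rotation":[0,0,0],"fingers":1},{"dp":[0,0,0.004],"rotation":[0,0,0],"fingers":1}]'; python3 -c "
from plan import *
stat()"
```

```text
clock: 3.45
position: [0.5647, -0.1174, 0.0693]
ee_rot: [2.596, 1.769, 0.001]
force: [-0.6, -0.5, 3.8]
width: 0.002
t 3.45 pos [ 0.5647 -0.1174  0.0693] F [-0.64 -0.47  3.81] Ftool [-0.67 -0.42 -3.81] T [0.02 0.11 0.02] w 0.002 yaw 68.5 q [-0.13  0.55  0.34  1.88 -0.26  0.75  1.55]
```

```bash
python3 -m pendant '[{"dp":[0,0,0.002],"rotation":[0,0,0],"fingers":1},{"dp":[0,0,0.004],"rotation":[0,0,0],"fingers":1},{"dp":[0,0,0.004],"rotation":[0,0,0],"fingers":1}]'; python3 -c "
from plan import *
stat()"
```

```text
clock: 3.82
position: [0.5648, -0.1174, 0.0655]
ee_rot: [2.596, 1.769, 0.001]
force: [-1.5, -0.4, 8.1]
width: 0.008
t 3.83 pos [ 0.5648 -0.1174  0.0655] F [-1.47 -0.4   8.09] Ftool [-0.91 -1.22 -8.09] T [ 0.1   0.43 -0.04] w 0.008 yaw 68.5 q [-0.12  0.55  0.34  1.88 -0.26  0.75  1.55]
```

```bash
python3 -m pendant '[{"dp":[0,0,0.002],"rotation":[0,0,0],"fingers":1},{"dp":[0,0,0.003],"rotation":[0,0,0],"fingers":1},{"dp":[-0.003,0,0.003],"rotation":[0,0,0],"fingers":1},{"dp":[-0.006,0,0.003],"rotation":[0,0,0],"fingers":1},{"dp":[-0.006,0,0.003],"rotation":[0,0,0],"fingers":1}]'
python3 - <<'E'
from plan import *
stat();rel(*target(-21.5,.022,.048,.0625))
for n in("scene","top"): cv2.imwrite(f"pics/{n}2.png",arm.get_image(n))
a=cv2.imread("pics/top2.png")[170:270,340:450];b=cv2.imread("pics/scene2.png")[150:250,100:210]
cv2.imwrite("pics/c2.png",np.hstack([cv2.resize(v,(400,364),interpolation=cv2.INTER_CUBIC) for v in(a,b)]))
E
```

```text
clock: 4.45
position: [0.5653, -0.1225, 0.0638]
ee_rot: [2.594, 1.768, 0.008]
force: [4.5, 2.4, 8.7]
width: 0.006
t 4.45 pos [ 0.5653 -0.1225  0.0638] F [4.48 2.35 8.75] Ftool [ 3.85  3.35 -8.72] T [ 0.5  -0.8  -0.05] w 0.006 yaw 68.6 q [-0.11  0.55  0.33  1.89 -0.26  0.74  1.56]
dp [-0.0044 -0.0026  0.0013] rot [ 0.0053 -0.0027  0.0011]
```

View pics/c2.png

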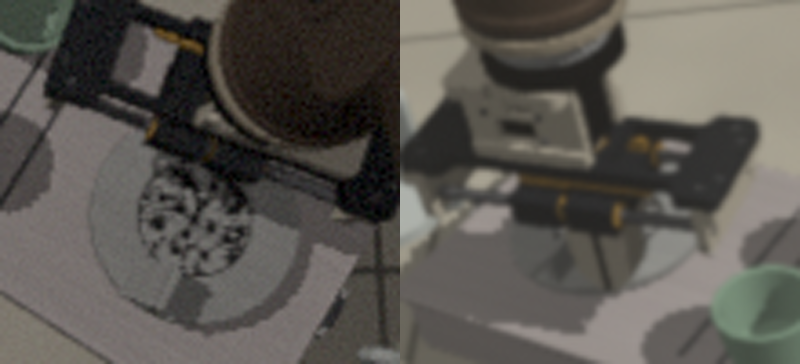

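Run:
```python
from plan import *
for a in range(0,43,3):
    p,Rt=target(-21.5-a,.021,.0475,.0610); dp,rv=rel(p,Rt,0); print(a,np.round(dp,4),np.round(rv,3))
```

```text
0 [-0.0054 -0.0031  0.0028] [ 0.005 -0.003  0.001]
3 [-0.0079 -0.0021  0.0028] [ 0.005 -0.003  0.054]
6 [-0.0105 -0.0012  0.0028] [ 0.005 -0.003  0.106]
9 [-0.0131 -0.0004  0.0028] [ 0.005 -0.003  0.158]
12 [-0.0158  0.0002  0.0028] [ 0.005 -0.003  0.211]
15 [-0.0184  0.0007  0.0028] [ 0.005 -0.003  0.263]
18 [-0.0211  0.001   0.0028] [ 0.005 -0.003  0.315]
21 [-0.0239  0.0012  0.0028] [ 0.005 -0.004  0.368]
24 [-0.0266  0.0013  0.0027] [ 0.005 -0.004  0.42 ]
27 [-0.0293  0.0012  0.0027] [ 0.005 -0.004  0.472]
30 [-0.032   0.001   0.0027] [ 0.004 -0.004  0.525]
33 [-0.0347  0.0006  0.0027] [ 0.004 -0.004  0.577]
36 [-0.0374  0.0001  0.0027] [ 0.004 -0.004  0.629]
39 [-0.04   -0.0005  0.0027] [ 0.004 -0.004  0.682]
42 [-0.0426 -0.0013  0.0027] [ 0.004 -0.004  0.734]
```

```bash
python3 -m pendant '[{"dp":[-0.001,-0.001,0.0028],"rotation":[0.005,-0.003,0.001],"fingers":1},{"dp":[-0.0054,-0.0025,0.0028],"rotation":[0.005,-0.003,0.001],"fingers":1},{"dp":[-0.0079,-0.0021,0.0028],"rotation":[0.005,-0.003,0.054],"fingers":1},{"dp":[-0.0105,-0.0012,0.0028],"rotation":[0.005,-0.003,0.106],"fingers":1},{"dp":[-0.0131,-0.0004,0.0028],"rotation":[0.005,-0.003,0.158],"fingers":1}]'
python3 - <<'E'
from plan import *
stat()
for a in range(0,43,3):
    p,Rt=target(-30.5-a,.021,.0475,.0610); dp,rv=rel(p,Rt,0); print(a,np.round(dp,4),np.round(rv,3))
E
```

```text
clock: 5.18
position: [0.5639, -0.1341, 0.0627]
ee_rot: [2.725, 1.557, 0.01]
force: [6.1, 2.4, 9.3]
width: 0.006
t 5.17 pos [ 0.5639 -0.1341  0.0627] F [6.15 2.44 9.3 ] Ftool [ 5.25  4.11 -9.26] T [ 0.49 -1.27 -0.02] w 0.006 yaw 59.5 q [-0.12  0.56  0.38  1.89 -0.3   0.74  1.46]
0 [-0.0023 -0.0031  0.0017] [ 0.006 -0.003 -0.   ]
3 [-0.0048 -0.0021  0.0017] [ 0.006 -0.004  0.052]
6 [-0.0074 -0.0012  0.0017] [ 0.006 -0.004  0.104]
9 [-0.01   -0.0004  0.0017] [ 0.006 -0.004  0.157]
12 [-0.0127  0.0002  0.0016] [ 0.006 -0.004  0.209]
15 [-0.0153  0.0007  0.0016] [ 0.006 -0.004  0.261]
18 [-0.018   0.0011  0.0016] [ 0.006 -0.004  0.314]
21 [-0.0207  0.0013  0.0016] [ 0.005 -0.005  0.366]
24 [-0.0235  0.0013  0.0016] [ 0.005 -0.005  0.419]
27 [-0.0262  0.0013  0.0016] [ 0.005 -0.005  0.471]
30 [-0.0289  0.001   0.0016] [ 0.005 -0.005  0.523]
33 [-0.0316  0.0007  0.0016] [ 0.005 -0.005  0.576]
36 [-0.0343  0.0002  0.0016] [ 0.005 -0.005  0.628]
39 [-0.0369 -0.0005  0.0016] [ 0.005 -0.005  0.68 ]
42 [-0.0395 -0.0012  0.0015] [ 0.005 -0.006  0.733]
```

```bash
python3 -m pendant '[{"dp":[-0.003,-0.0005,0.0017],"rotation":[0,0,0.026],"fingers":1},{"dp":[-0.0048,0.0003,0.0017],"rotation":[0,0,0.052],"fingers":1},{"dp":[-0.0074,0.0013,0.0017],"rotation":[0,0,0.104],"fingers":1},{"dp":[-0.01,0.0021,0.0017],"rotation":[0,0,0.157],"fingers":1},{"dp":[-0.0127,0.0027,0.0017],"rotation":[0,0,0.209],"fingers":1},{"dp":[-0.0153,0.0032,0.0017],"rotation":[0,0,0.261],"fingers":1}]'
python3 - <<'E'
from plan import *
stat()
for n in("scene","top"): cv2.imwrite(f"pics/{n}3.png",arm.get_image(n))
a=cv2.imread("pics/top3.png")[170:270,340:450];b=cv2.imread("pics/scene3.png")[150:250,100:210]
cv2.imwrite("pics/c3.png",np.hstack([cv2.resize(v,(400,364),interpolation=cv2.INTER_CUBIC) for v in(a,b)]))
for a in range(0,43,3):
    p,Rt=target(-45.5-a,.021,.050,.0610); dp,rv=rel(p,Rt,0); print(a,np.round(dp,4),np.round(rv,3))
E
```

```text
clock: 5.92
position: [0.561, -0.1486, 0.0622]
ee_rot: [2.904, 1.187, 0.016]
force: [1.1, 2.3, 10.7]
width: 0.009
t 5.92 pos [ 0.561  -0.1486  0.0622] F [ 1.13  2.31 10.72] Ftool [  2.51  -0.77 -10.71] T [ 0.51 -0.36  0.02] w 0.009 yaw 44.5 q [-0.14  0.57  0.45  1.89 -0.36  0.74  1.28]
0 [-0.002  -0.0012  0.0011] [ 0.008 -0.007 -0.001]
3 [-0.0046 -0.0002  0.0011] [ 0.008 -0.008  0.051]
6 [-0.0073  0.0007  0.0011] [ 0.007 -0.008  0.104]
9 [-0.0101  0.0014  0.0011] [ 0.007 -0.008  0.156]
12 [-0.0128  0.002   0.0011] [ 0.007 -0.008  0.209]
15 [-0.0156  0.0025  0.001 ] [ 0.007 -0.008  0.261]
18 [-0.0185  0.0028  0.001 ] [ 0.007 -0.009  0.313]
21 [-0.0213  0.003   0.001 ] [ 0.006 -0.009  0.366]
24 [-0.0241  0.003   0.001 ] [ 0.006 -0.009  0.418]
27 [-0.027   0.0029  0.001 ] [ 0.006 -0.009  0.47 ]
30 [-0.0298  0.0026  0.0009] [ 0.006 -0.009  0.523]
33 [-0.0326  0.0022  0.0009] [ 0.005 -0.009  0.575]
36 [-0.0354  0.0016  0.0009] [ 0.005 -0.01   0.627]
39 [-0.0381  0.0009  0.0009] [ 0.005 -0.01   0.68 ]
42 [-0.0408  0.      0.0008] [ 0.005 -0.01   0.732]
```

View pics/c3.png

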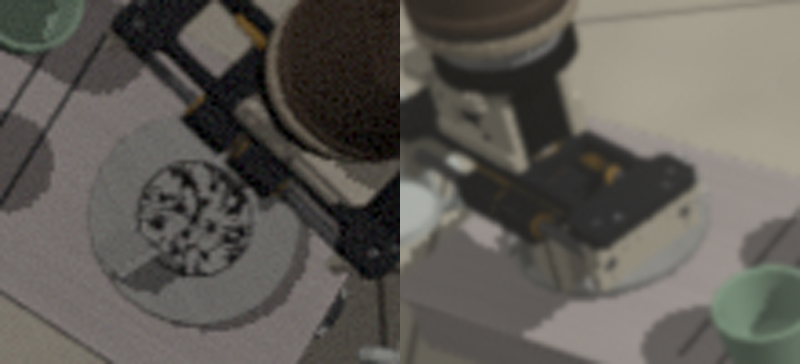

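```bash
python3 -m pendant '[{"dp":[-0.0025,-0.0002,0.0009],"rotation":[0.003,-0.004,0.02],"fingers":1},{"dp":[-0.0046,-0.0002,0.0009],"rotation":[0.004,-0.005,0.051],"fingers":1},{"dp":[-0.0073,0.0007,0.0009],"rotation":[0.005,-0.006,0.104],"fingers":1},{"dp":[-0.0101,0.0014,0.0009],"rotation":[0.005,-0.006,0.156],"fingers":1},{"dp":[-0.0128,0.002,0.0009],"rotation":[0.005,-0.006,0.209],"fingers":1},{"dp":[-0.0156,0.0025,0.0009],"rotation":[0.005,-0.006,0.261],"fingers":1},{"dp":[-0.0185,0.0028,0.0009],"rotation":[0.005,-0.006,0.313],"fingers":1},{"dp":[-0.0213,0.003,0.0009],"rotation":[0.005,-0.006,0.366],"fingers":1},{"dp":[-0.0241,0.003,0.0009],"rotation":[0.005,-0.006,0.418],"fingers":1},{"dp":[-0.027,0.0029,0.0009],"rotation":[0.005,-0.006,0.47],"fingers":1}]'
python3 - <<'E'
from plan import *
stat()
for a in range(0,43,3):
    p,Rt=target(-72.5-a,.021,.050,.0610); dp,rv=rel(p,Rt,0); print(a,np.round(dp,4),np.round(rv,3))
E
```

```text
clock: 7.28
position: [0.5464, -0.1704, 0.0625]
ee_rot: [3.104, 0.476, 0.013]
force: [3.1, -0.1, 10.6]
width: 0.005
t 7.28 pos [ 0.5464 -0.1704  0.0625] F [ 3.11 -0.08 10.64] Ftool [  3.03   1.04 -10.61] T [ 0.07 -0.82  0.03] w 0.005 yaw 17.5 q [-0.19  0.59  0.58  1.92 -0.46  0.76  0.95]
0 [-0.0025 -0.0014  0.0015] [ 0.003 -0.008 -0.001]
3 [-0.0052 -0.0004  0.0015] [ 0.003 -0.008  0.051]
6 [-0.0078  0.0005  0.0014] [ 0.002 -0.008  0.104]
9 [-0.0106  0.0013  0.0014] [ 0.002 -0.008  0.156]
12 [-0.0134  0.0019  0.0014] [ 0.002 -0.008  0.209]
15 [-0.0162  0.0024  0.0014] [ 0.002 -0.008  0.261]
18 [-0.019   0.0027  0.0014] [ 0.002 -0.008  0.313]
21 [-0.0218  0.0028  0.0013] [ 0.001 -0.008  0.366]
24 [-0.0247  0.0028  0.0013] [ 0.001 -0.008  0.418]
27 [-0.0275  0.0027  0.0013] [ 0.001 -0.009  0.47 ]
30 [-0.0303  0.0024  0.0013] [ 0.001 -0.009  0.523]
33 [-0.0331  0.002   0.0012] [ 0.    -0.009  0.575]
36 [-0.0359  0.0014  0.0012] [ 0.    -0.009  0.627]
39 [-0.0386  0.0007  0.0012] [-0.    -0.009  0.68 ]
42 [-0.0414 -0.0001  0.0012] [-0.    -0.009  0.732]
```

```bash
python3 -m pendant '[{"dp":[-0.003,-0.0004,0.0013],"rotation":[0.001,-0.005,0.02],"fingers":1},{"dp":[-0.0052,-0.0004,0.0013],"rotation":[0.001,-0.005,0.051],"fingers":1},{"dp":[-0.0052,-0.0004,0.0013],"rotation":[0.001,-0.005,0.051],"fingers":1}]'; python3 -c "
from plan import *
stat()
for a in range(0,10,3):
    p,Rt=target(-75.5-a,.021,.050,.0610); dp,rv=rel(p,Rt,0); print(a,np.round(dp,4),np.round(rv,3))"
```

```text
clock: 7.65
position: [0.5439, -0.1725, 0.0626]
ee_rot: [3.113, 0.396, 0.013]
force: [3.8, -1.2, 9.5]
width: 0.004
t 7.65 pos [ 0.5439 -0.1725  0.0626] F [ 3.76 -1.22  9.53] Ftool [ 3.41  2.17 -9.49] T [-0.23 -0.7  -0.06] w 0.004 yaw 14.5 q [-0.2   0.59  0.6   1.92 -0.47  0.76  0.92]
0 [-0.0023 -0.0015  0.0016] [ 0.004 -0.008  0.   ]
3 [-0.005  -0.0004  0.0016] [ 0.004 -0.008  0.052]
6 [-0.0077  0.0005  0.0016] [ 0.004 -0.008  0.105]
9 [-0.0104  0.0012  0.0015] [ 0.004 -0.008  0.157]
```

```bash
python3 -m pendant '[{"dp":[-0.0035,-0.0005,0.0015],"rotation":[0.004,-0.006,0.025],"fingers":1},{"dp":[-0.005,-0.0004,0.0016],"rotation":[0.004,-0.006,0.052],"fingers":1},{"dp":[-0.0077,0.0008,0.0016],"rotation":[0.004,-0.006,0.105],"fingers":1},{"dp":[-0.0077,0.0008,0.0016],"rotation":[0.004,-0.006,0.105],"fingers":1}]'; python3 -c "
from plan import *
stat()
for a in range(0,10,3):
    p,Rt=target(-81.5-a,.021,.050,.0610); dp,rv=rel(p,Rt,0); print(a,np.round(dp,4),np.round(rv,3))"
```

```text
clock: 8.15
position: [0.5391, -0.1761, 0.0623]
ee_rot: [3.131, 0.231, 0.011]
force: [2.2, -0.8, 10.1]
width: 0.003
t 8.15 pos [ 0.5391 -0.1761  0.0623] F [ 2.16 -0.83 10.15] Ftool [  2.08   1.16 -10.13] T [-0.24 -0.54 -0.03] w 0.003 yaw 8.4 q [-0.21  0.59  0.63  1.93 -0.5   0.76  0.84]
0 [-0.0022 -0.0016  0.0013] [ 0.002 -0.007 -0.001]
3 [-0.0049 -0.0005  0.0013] [ 0.002 -0.007  0.051]
6 [-0.0076  0.0003  0.0013] [ 0.002 -0.007  0.104]
9 [-0.0103  0.0011  0.0012] [ 0.002 -0.007  0.156]
```

Turning freely; continuing in the same steps.

```bash
python3 -m pendant '[{"dp":[-0.0035,-0.0005,0.0013],"rotation":[0.002,-0.006,0.025],"fingers":1},{"dp":[-0.005,-0.0004,0.0013],"rotation":[0.002,-0.006,0.052],"fingers":1},{"dp":[-0.0077,0.0006,0.0013],"rotation":[0.002,-0.006,0.105],"fingers":1},{"dp":[-0.0077,0.0006,0.0013],"rotation":[0.002,-0.006,0.105],"fingers":1}]'; python3 -c "
from plan import *
stat()
for a in range(0,10,3):
    p,Rt=target(-87.5-a,.021,.050,.0610); dp,rv=rel(p,Rt,0); print(a,np.round(dp,4),np.round(rv,3))"
```

```text
clock: 8.65
position: [0.534, -0.179, 0.0624]
ee_rot: [3.139, 0.065, 0.009]
force: [3.4, -1.1, 9.8]
width: 0.002
t 8.65 pos [ 0.534  -0.179   0.0624] F [ 3.42 -1.05  9.79] Ftool [ 3.42  1.21 -9.77] T [-0.34 -0.65 -0.03] w 0.002 yaw 2.4 q [-0.23  0.6   0.66  1.94 -0.52  0.77  0.77]
0 [-0.0023 -0.0015  0.0014] [ 0.002 -0.006 -0.002]
3 [-0.005  -0.0005  0.0014] [ 0.002 -0.006  0.05 ]
6 [-0.0077  0.0004  0.0013] [ 0.002 -0.006  0.102]
9 [-0.0104  0.0011  0.0013] [ 0.001 -0.006  0.155]
```

```bash
python3 -m pendant '[{"dp":[-0.0035,-0.0005,0.0014],"rotation":[0.002,-0.006,0.025],"fingers":1},{"dp":[-0.005,-0.0004,0.0014],"rotation":[0.002,-0.006,0.052],"fingers":1},{"dp":[-0.0077,0.0006,0.0014],"rotation":[0.002,-0.006,0.105],"fingers":1},{"dp":[-0.0077,0.0006,0.0014],"rotation":[0.002,-0.006,0.105],"fingers":1}]'; python3 -c "
from plan import *
stat()
for a in range(0,10,3):
    p,Rt=target(-93.5-a,.021,.050,.0610); dp,rv=rel(p,Rt,0); print(a,np.round(dp,4),np.round(rv,3))"
```

```text
clock: 9.15
position: [0.5288, -0.1813, 0.0624]
ee_rot: [3.138, -0.102, 0.007]
force: [3.4, -1.6, 10.6]
width: 0.009
t 9.15 pos [ 0.5288 -0.1813  0.0624] F [ 3.42 -1.64 10.62] Ftool [  3.57   1.43 -10.6 ] T [-0.5  -0.61  0.02] w 0.009 yaw -3.7 q [-0.24  0.6   0.69  1.95 -0.54  0.77  0.69]
0 [-0.0025 -0.0015  0.0014] [ 0.002 -0.005 -0.004]
3 [-0.0051 -0.0004  0.0013] [ 0.001 -0.005  0.049]
6 [-0.0078  0.0005  0.0013] [ 0.001 -0.005  0.101]
9 [-0.0106  0.0012  0.0013] [ 0.001 -0.005  0.153]
```

```bash
python3 -m pendant '[{"dp":[-0.0035,-0.0005,0.0014],"rotation":[0.001,-0.005,0.025],"fingers":1},{"dp":[-0.005,-0.0004,0.0014],"rotation":[0.001,-0.005,0.052],"fingers":1},{"dp":[-0.0077,0.0006,0.0014],"rotation":[0.001,-0.005,0.102],"fingers":1},{"dp":[-0.0077,0.0006,0.0014],"rotation":[0.001,-0.005,0.102],"fingers":1}]'; python3 -c "
from plan import *
stat()
for a in range(0,10,3):
    p,Rt=target(-99.5-a,.021,.050,.0610); dp,rv=rel(p,Rt,0); print(a,np.round(dp,4),np.round(rv,3))"
```

```text
clock: 9.65
position: [0.5234, -0.1831, 0.0623]
ee_rot: [3.128, -0.264, 0.008]
force: [3.2, -2.4, 11.3]
width: 0.004
t 9.65 pos [ 0.5234 -0.1831  0.0623] F [ 3.21 -2.39 11.28] Ftool [  3.63   1.84 -11.25] T [-0.61 -0.54 -0.02] w 0.004 yaw -9.6 q [-0.26  0.6   0.72  1.97 -0.56  0.77  0.62]
0 [-0.0027 -0.0014  0.0013] [ 0.002 -0.005 -0.002]
3 [-0.0054 -0.0003  0.0013] [ 0.002 -0.005  0.05 ]
6 [-0.0081  0.0006  0.0013] [ 0.002 -0.005  0.102]
9 [-0.0108  0.0013  0.0013] [ 0.002 -0.005  0.155]
```

```bash
python3 -m pendant '[{"dp":[-0.0035,-0.0005,0.0013],"rotation":[0.001,-0.005,0.025],"fingers":1},{"dp":[-0.0054,-0.0003,0.0013],"rotation":[0.001,-0.005,0.052],"fingers":1},{"dp":[-0.008,0.0006,0.0013],"rotation":[0.001,-0.005,0.102],"fingers":1},{"dp":[-0.008,0.0006,0.0013],"rotation":[0.001,-0.005,0.102],"fingers":1}]'; python3 -c "
from plan import *
stat()
for a in range(0,10,3):
    p,Rt=target(-105.5-a,.021,.050,.0610); dp,rv=rel(p,Rt,0); print(a,np.round(dp,4),np.round(rv,3))"
```

```text
clock: 10.15
position: [0.5178, -0.1843, 0.0625]
ee_rot: [3.109, -0.425, 0.009]
force: [2.4, -2.3, 10.2]
width: 0.003
t 10.15 pos [ 0.5178 -0.1843  0.0625] F [ 2.44 -2.27 10.21] Ftool [  3.03   1.56 -10.19] T [-0.8  -0.57 -0.11] w 0.003 yaw -15.6 q [-0.27  0.61  0.75  1.98 -0.58  0.77  0.55]
0 [-0.0029 -0.0013  0.0014] [ 0.002 -0.006 -0.001]
3 [-0.0055 -0.0003  0.0014] [ 0.002 -0.006  0.051]
6 [-0.0082  0.0006  0.0014] [ 0.002 -0.006  0.104]
9 [-0.011   0.0014  0.0014] [ 0.002 -0.006  0.156]
```

```bash
python3 -m pendant '[{"dp":[-0.0035,-0.0005,0.0014],"rotation":[0.001,-0.005,0.025],"fingers":1},{"dp":[-0.0055,-0.0003,0.0014],"rotation":[0.001,-0.005,0.052],"fingers":1},{"dp":[-0.0082,0.0006,0.0014],"rotation":[0.001,-0.005,0.104],"fingers":1},{"dp":[-0.0082,0.0006,0.0014],"rotation":[0.001,-0.005,0.104],"fingers":1}]'; python3 -c "
from plan import *
stat()
for a in range(0,10,3):
    p,Rt=target(-111.5-a,.021,.050,.0610); dp,rv=rel(p,Rt,0); print(a,np.round(dp,4),np.round(rv,3))"
```

```text
clock: 10.65
position: [0.512, -0.1849, 0.0624]
ee_rot: [3.082, -0.588, 0.01]
force: [2.5, -4.0, 10.3]
width: 0.004
t 10.65 pos [ 0.512  -0.1849  0.0624] F [ 2.51 -3.99 10.29] Ftool [  3.88   2.81 -10.26] T [-1.02 -0.44 -0.07] w 0.004 yaw -21.6 q [-0.29  0.61  0.78  2.   -0.61  0.77  0.47]
0 [-0.0029 -0.0012  0.0014] [ 0.002 -0.007 -0.002]
3 [-0.0055 -0.0002  0.0014] [ 0.002 -0.007  0.05 ]
6 [-0.0082  0.0007  0.0014] [ 0.002 -0.007  0.103]
9 [-0.011   0.0015  0.0014] [ 0.002 -0.007  0.155]
```

```bash
python3 -m pendant '[{"dp":[-0.0035,-0.0005,0.0014],"rotation":[0.001,-0.005,0.025],"fingers":1},{"dp":[-0.0055,-0.0003,0.0014],"rotation":[0.001,-0.005,0.052],"fingers":1},{"dp":[-0.0082,0.0006,0.0014],"rotation":[0.001,-0.005,0.104],"fingers":1},{"dp":[-0.0082,0.0006,0.0014],"rotation":[0.001,-0.005,0.104],"fingers":1}]'; python3 -c "
from plan import *
stat()
for a in range(0,10,3):
    p,Rt=target(-117.5-a,.021,.050,.0610); dp,rv=rel(p,Rt,0); print(a,np.round(dp,4),np.round(rv,3))"
```

```text
clock: 11.15
position: [0.5073, -0.1841, 0.0626]
ee_rot: [3.048, -0.749, 0.014]
force: [5.2, -1.7, 9.6]
width: 0.002
t 11.15 pos [ 0.5073 -0.1841  0.0626] F [ 5.23 -1.72  9.59] Ftool [ 5.52 -0.89 -9.54] T [-0.49 -0.99 -0.03] w 0.002 yaw -27.6 q [-0.31  0.61  0.81  2.01 -0.63  0.78  0.39]
0 [-0.0036  0.0002  0.0015] [ 0.001 -0.009 -0.002]
3 [-0.0062  0.0012  0.0015] [ 0.    -0.009  0.05 ]
6 [-0.0089  0.0021  0.0015] [ 0.    -0.009  0.103]
9 [-0.0117  0.0029  0.0015] [ 0.    -0.009  0.155]
```

```bash
python3 -m pendant '[{"dp":[-0.004,0,0.0015],"rotation":[0,-0.005,0.01],"fingers":1},{"dp":[-0.0055,0.0005,0.0015],"rotation":[0,-0.005,0.03],"fingers":1},{"dp":[-0.0055,0.0005,0.0015],"rotation":[0,-0.005,0.03],"fingers":1}]'; python3 -c "
from plan import *
stat()
for a in range(0,10,3):
    p,Rt=target(-119.5-a,.021,.050,.0610); dp,rv=rel(p,Rt,0); print(a,np.round(dp,4),np.round(rv,3))"
```

```text
clock: 11.52
position: [0.5055, -0.1835, 0.0626]
ee_rot: [3.036, -0.795, 0.017]
force: [3.9, -1.8, 10.6]
width: 0.0
t 11.53 pos [ 0.5055 -0.1835  0.0626] F [ 3.91 -1.85 10.57] Ftool [  4.43  -0.31 -10.52] T [-0.52 -1.16  0.02] w 0.0 yaw -29.4 q [-0.32  0.61  0.82  2.02 -0.64  0.77  0.37]
0 [-0.0035  0.0006  0.0016] [-0.    -0.011  0.002]
3 [-0.0062  0.0016  0.0015] [-0.    -0.011  0.055]
6 [-0.0089  0.0025  0.0015] [-0.001 -0.011  0.107]
9 [-0.0116  0.0033  0.0015] [-0.001 -0.011  0.16 ]
```

```bash
python3 -m pendant '[{"dp":[-0.0045,0.0005,0.0015],"rotation":[0,-0.006,0.02],"fingers":1},{"dp":[-0.0062,0.0012,0.0015],"rotation":[0,-0.006,0.052],"fingers":1},{"dp":[-0.0062,0.0012,0.0015],"rotation":[0,-0.006,0.052],"fingers":1}]'
python3 - <<'E'
from plan import *
stat()
for n in("scene","top"): cv2.imwrite(f"pics/{n}4.png",arm.get_image(n))
a=cv2.imread("pics/top4.png")[170:270,340:450];b=cv2.imread("pics/scene4.png")[150:250,100:210]
cv2.imwrite("pics/c4.png",np.hstack([cv2.resize(v,(400,364),interpolation=cv2.INTER_CUBIC) for v in(a,b)]))
for a in range(0,10,3):
    p,Rt=target(-122.5-a,.021,.050,.0610); dp,rv=rel(p,Rt,0); print(a,np.round(dp,4),np.round(rv,3))
E
```

```text
clock: 11.9
position: [0.5029, -0.183, 0.0626]
ee_rot: [3.015, -0.875, 0.018]
force: [5.1, -2.2, 10.8]
width: 0.007
t 11.9 pos [ 0.5029 -0.183   0.0626] F [ 5.09 -2.17 10.79] Ftool [  5.59  -0.91 -10.72] T [-0.38 -1.11 -0.01] w 0.007 yaw -32.4 q [-0.33  0.61  0.83  2.02 -0.65  0.77  0.33]
0 [-0.0036  0.001   0.0016] [-0.002 -0.012  0.003]
3 [-0.0062  0.0021  0.0016] [-0.002 -0.012  0.055]
6 [-0.0089  0.0029  0.0015] [-0.002 -0.012  0.108]
9 [-0.0117  0.0037  0.0015] [-0.002 -0.012  0.16 ]
```

View pics/c4.png

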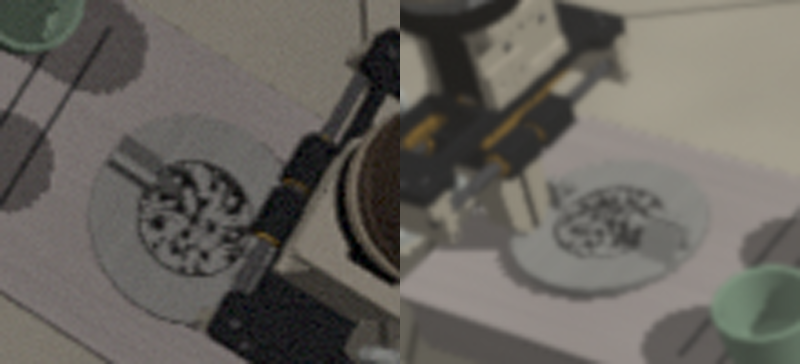

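Run:
```python
from ov import *
t=[]
for k,p in enumerate([-116,-121,-126]):
    draw("pics/top4.png","top",(.508,-.1285),np.radians(p),(362,195,422,260),5,f"/tmp/t{k}.png",.0625);t.append(cv2.resize(cv2.imread(f"/tmp/t{k}.png"),(266,288)))
for k,p in enumerate([-116,-121,-126]):
    draw("pics/scene4.png","scene",(.509,-.1285),np.radians(p),(125,185,195,235),5,f"/tmp/t{k}.png",.0625);t.append(cv2.resize(cv2.imread(f"/tmp/t{k}.png"),(266,190)))
cv2.imwrite("pics/ov4.png",np.vstack([np.hstack(t[:3]),np.hstack(t[3:])]))
```

```text
(no output)
```

View pics/ov4.png

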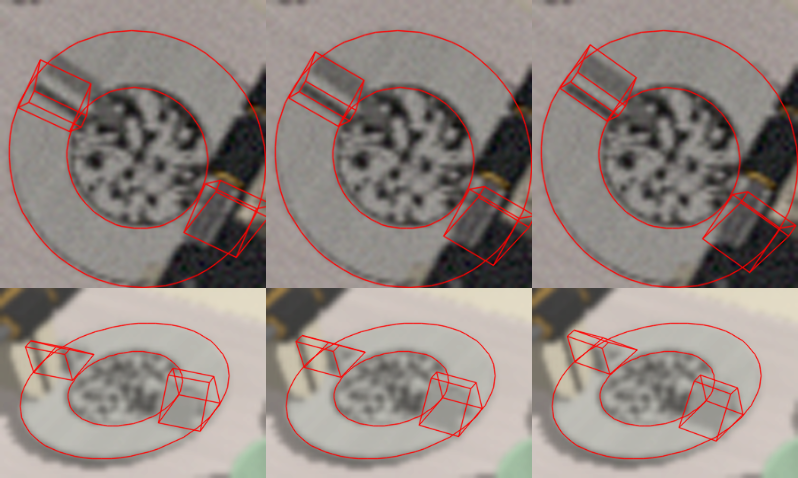

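```bash
python3 -m pendant '[{"dp":[-0.0045,0.0005,0.0015],"rotation":[0,-0.008,0.02],"fingers":1},{"dp":[-0.0062,0.0015,0.0015],"rotation":[0,-0.008,0.052],"fingers":1},{"dp":[-0.0062,0.0015,0.0015],"rotation":[0,-0.008,0.052],"fingers":1}]'; python3 -c "
from plan import *
stat()
for a in range(0,10,3):
    p,Rt=target(-125.5-a,.021,.050,.0610); dp,rv=rel(p,Rt,0); print(a,np.round(dp,4),np.round(rv,3))"
```

```text
clock: 12.38
position: [0.5003, -0.1824, 0.0626]
ee_rot: [-2.993, 0.953, -0.017]
force: [5.1, -0.8, 10.9]
width: 0.004
t 12.38 pos [ 0.5003 -0.1824  0.0626] F [ 5.1  -0.8  10.89] Ftool [  4.74  -2.33 -10.84] T [-0.3  -1.15  0.02] w 0.004 yaw -35.3 q [-0.34  0.61  0.85  2.03 -0.66  0.78  0.3 ]
0 [-0.0036  0.0013  0.0016] [-0.003 -0.01   0.003]
3 [-0.0063  0.0024  0.0016] [-0.004 -0.01   0.055]
6 [-0.009   0.0033  0.0015] [-0.004 -0.01   0.108]
9 [-0.0117  0.004   0.0015] [-0.004 -0.01   0.16 ]
```

```bash
python3 -m pendant '[{"dp":[-0.0045,0.0006,0.0015],"rotation":[-0.002,-0.008,0.02],"fingers":1},{"dp":[-0.0063,0.002,0.0015],"rotation":[-0.002,-0.008,0.052],"fingers":1},{"dp":[-0.0063,0.002,0.0015],"rotation":[-0.002,-0.008,0.052],"fingers":1}]'; python3 -c "
from plan import *
stat()
for a in range(0,10,3):
    p,Rt=target(-128.5-a,.021,.050,.0610); dp,rv=rel(p,Rt,0); print(a,np.round(dp,4),np.round(rv,3))"
```

```text
clock: 12.75
position: [0.498, -0.1818, 0.0628]
ee_rot: [-2.967, 1.03, -0.016]
force: [6.7, -1.3, 11.4]
width: 0.007
t 12.75 pos [ 0.498  -0.1818  0.0628] F [ 6.66 -1.3  11.37] Ftool [  6.14  -3.15 -11.3 ] T [-0.31 -1.51  0.01] w 0.007 yaw -38.3 q [-0.34  0.62  0.86  2.04 -0.67  0.78  0.26]
0 [-0.004   0.0017  0.0017] [-0.004 -0.01   0.004]
3 [-0.0066  0.0028  0.0017] [-0.004 -0.01   0.056]
6 [-0.0093  0.0036  0.0017] [-0.004 -0.01   0.108]
9 [-0.0121  0.0044  0.0016] [-0.005 -0.009  0.161]
```

```bash
python3 -m pendant '[{"dp":[-0.005,0.001,0.0016],"rotation":[-0.002,-0.008,0.02],"fingers":1},{"dp":[-0.0066,0.0025,0.0016],"rotation":[-0.002,-0.008,0.04],"fingers":1},{"dp":[-0.0066,0.0025,0.0016],"rotation":[-0.002,-0.008,0.04],"fingers":1}]'; python3 -c "
from plan import *
stat()
for a in range(0,10,3):
    p,Rt=target(-131-a,.021,.050,.0610); dp,rv=rel(p,Rt,0); print(a,np.round(dp,4),np.round(rv,3))"
```

```text
clock: 13.12
position: [0.4968, -0.1817, 0.0632]
ee_rot: [-2.946, 1.089, -0.02]
force: [10.4, -2.2, 7.0]
width: 0.003
t 13.12 pos [ 0.4968 -0.1817  0.0632] F [10.41 -2.23  7.04] Ftool [ 9.44 -5.11 -6.91] T [-0.64 -2.55  0.12] w 0.003 yaw -40.6 q [-0.35  0.62  0.87  2.04 -0.68  0.78  0.23]
0 [-0.0051  0.0021  0.0021] [-0.005 -0.012  0.008]
3 [-0.0077  0.0031  0.0021] [-0.005 -0.012  0.06 ]
6 [-0.0104  0.004   0.002 ] [-0.006 -0.012  0.112]
9 [-0.0132  0.0047  0.002 ] [-0.006 -0.011  0.165]
```

```bash
python3 -m pendant '[{"dp":[-0.0064,0.002,0.002],"rotation":[-0.002,-0.006,0.004],"fingers":1},{"dp":[-0.0064,0.002,0.002],"rotation":[-0.002,-0.006,0.004],"fingers":1}]'
python3 - <<'E'
from plan import *
stat()
cv2.imwrite("pics/top5.png",arm.get_image("top"))
from ov import *
t=[]
for k,p in enumerate([-122,-126,-130]):
    draw("pics/top5.png","top",(.508,-.1285),np.radians(p),(362,195,422,260),5,f"/tmp/t{k}.png",.0625);t.append(cv2.resize(cv2.imread(f"/tmp/t{k}.png"),(266,288)))
cv2.imwrite("pics/ov5.png",np.hstack(t))
E
```

```text
clock: 13.38
position: [0.4966, -0.1816, 0.0633]
ee_rot: [2.944, -1.093, 0.029]
force: [11.8, -4.8, 7.0]
width: 0.004
t 13.38 pos [ 0.4966 -0.1816  0.0633] F [11.77 -4.78  6.98] Ftool [12.16 -4.1  -6.74] T [-1.02 -2.77  0.13] w 0.004 yaw -40.7 q [-0.36  0.62  0.87  2.05 -0.69  0.77  0.23]
```

View pics/ov5.png

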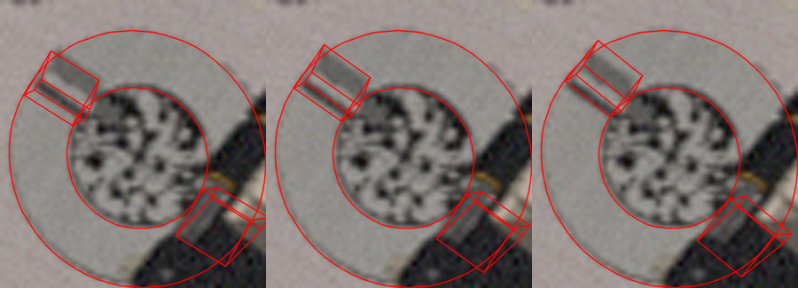

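```bash
python3 -m pendant '[{"dp":[-0.004,0.001,0.0015],"rotation":[0,0,0],"fingers":1},{"dp":[-0.0025,0,0.001],"rotation":[0,0,0],"fingers":1},{"dp":[-0.002,0,-0.002],"rotation":[0,0,0],"fingers":1},{"dp":[-0.0015,0,-0.005],"rotation":[0,0,0],"fingers":1},{"dp":[-0.001,0,-0.008],"rotation":[0,0,0],"fingers":1},{"dp":[-0.0005,0,-0.01],"rotation":[0,0,0],"fingers":1},{"dp":[0.001,0,-0.013],"rotation":[0,0,0],"fingers":1},{"dp":[0.002,0,-0.02],"rotation":[0,0,0],"fingers":1}]'
python3 - <<'E'
from plan import *
stat()
E
```

```text
clock: 14.42
position: [0.497, -0.1825, 0.0833]
ee_rot: [2.944, -1.093, 0.026]
force: [-0.7, 0.5, 0.1]
width: 0.0
t 14.43 pos [ 0.497  -0.1825  0.0833] F [-0.75  0.5   0.14] Ftool [-0.89  0.11 -0.15] T [-0.07  0.16  0.01] w 0.0 yaw -40.7 q [-0.38  0.59  0.91  2.03 -0.65  0.82  0.2 ]
```

```bash
python3 -m pendant '[{"dp":[0.002,0,-0.04],"rotation":[0,0,0],"fingers":1},{"dp":[0.002,0,-0.08],"rotation":[0,0,0],"fingers":1},{"dp":[0.002,0,-0.13],"rotation":[0,0,0],"fingers":1},{"dp":[0.0,0.05,-0.16],"rotation":[0,0,0],"fingers":1},{"dp":[0,0.1,-0.16],"rotation":[0,0,0],"fingers":1},{"dp":[0,0.15,-0.16],"rotation":[0,0,0],"fingers":1},{"dp":[0,0.15,-0.16],"rotation":[0,0,0],"fingers":1}]'
python3 - <<'E'
from plan import *
from ov import *
stat()
for n in("scene","top"): cv2.imwrite(f"pics/{n}6.png",arm.get_image(n))
t=[]
for p,z in((-127,.0645),(-127,.07)):
    draw("pics/top6.png","top",(.508,-.1285),np.radians(p),(362,195,422,260),5,"/tmp/a.png",z);t.append(cv2.resize(cv2.imread("/tmp/a.png"),(400,300)))
for p,z in((-127,.0645),(-127,.07)):
    draw("pics/scene6.png","scene",(.509,-.1285),np.radians(p),(120,180,200,240),5,"/tmp/a.png",z);t.append(cv2.imread("/tmp/a.png"))
cv2.imwrite("pics/ov6.png",np.vstack([np.hstack(t[:2]),np.hstack(t[2:])]))
E
```

```text
clock: 15.3
position: [0.393, -0.2976, 0.243]
ee_rot: [-2.941, 1.104, -0.025]
force: [0.8, 1.0, -0.6]
width: 0.005
t 15.3 pos [ 0.393  -0.2976  0.243 ] F [ 0.76  1.05 -0.63] Ftool [-0.12 -1.28  0.63] T [-0.07  0.11 -0.02] w 0.005 yaw -41.2 q [-0.35  0.32  1.16  1.93 -0.34  1.09  0.23]
```

View pics/ov6.png

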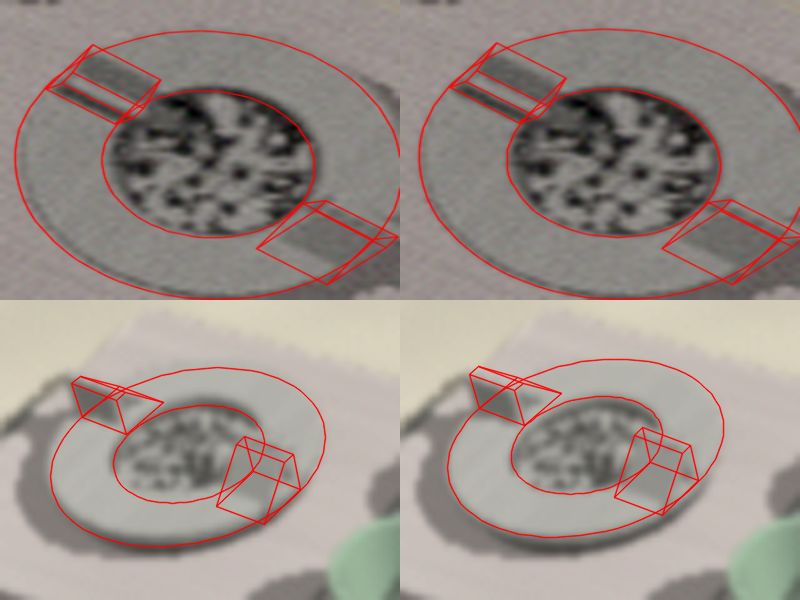

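View pics/scene6.png

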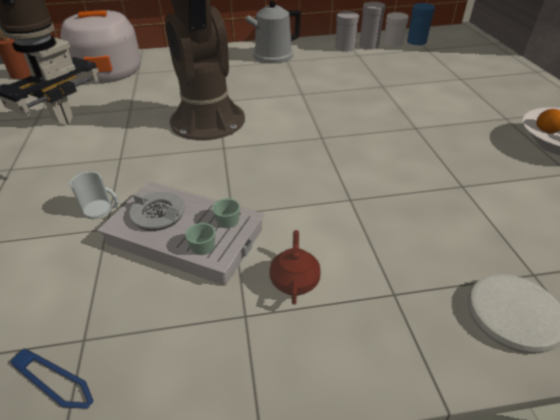

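Run:
```python
from ov import *
f=lambda n:cv2.cvtColor(cv2.imread(f"pics/{n}.png"),cv2.COLOR_BGR2GRAY).astype(np.float32)
t=[cv2.resize(cv2.imread(f"pics/{n}.png")[182:240,125:195],(390,323),interpolation=cv2.INTER_CUBIC) for n in("scene0","scene6")]
cv2.imwrite("pics/cmp.png",np.clip(np.hstack(t)*1.5,0,255).astype(np.uint8))
# front edge of ring: columns 150..175, rows 215..240 ; average profiles
for n in("scene0","scene4","scene6"):
    g=f(n); print(n)
    for c in (154,160,166): print(c,g[218:240,c-2:c+3].mean(1).round().astype(int))
    print("back",g[182:198,176-2:176+3].mean(1).round().astype(int))
```

```text
scene0
154 [119 127 128 129 130 130 129 127 118  95  76  57  75 115 133 136 137 136
 137 137 136 137]
160 [124 130 129 128 129 130 130 122 105  87  65  73 109 131 136 136 137 137
 137 137 138 138]
166 [131 132 132 130 129 124 114  96  77  74  99 125 135 137 137 137 137 137
 138 138 137 137]
back [150 150 149 149 149 148 145 142 139 137 136 135 134 132 129 128]
scene4
154 [119 119 115 126 130 130 131 131 131 131 124 107  90  99 126 139 141 141
 142 142 142 142]
160 [110 118 124 130 131 131 130 131 130 127 115 102 104 122 137 141 142 142
 142 143 143 143]
166 [104 114 121 128 131 132 132 131 123 114 114 125 139 142 142 142 142 142
 143 143 143 142]
back [155 155 154 154 154 153 150 146 144 143 142 142 142 141 138 135]
scene6
154 [117 123 125 125 126 126 126 124 116  94  74  55  67 104 129 135 135 136
 135 136 136 136]
160 [119 125 125 125 125 125 124 118 103  84  64  73 107 130 135 135 135 136
 136 136 137 137]
166 [115 122 126 127 126 122 111  94  76  74  99 124 135 136 136 135 136 136
 137 137 136 136]
back [149 148 148 148 148 146 144 140 138 137 135 134 132 129 127 127]
```

View pics/cmp.png

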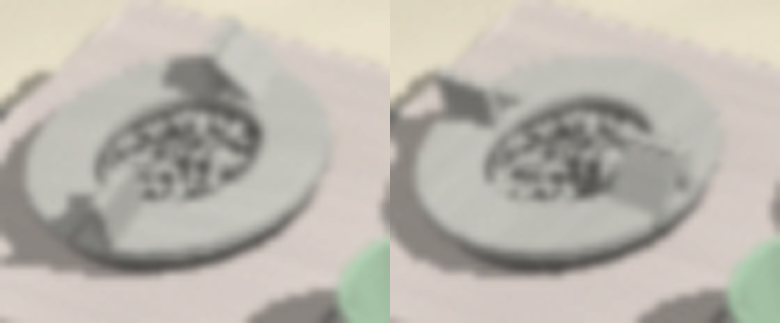

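Run:
```python
from h import *
a=cv2.imread("pics/scene0.png");b=cv2.imread("pics/scene6.png")
for n,(x0,y0,x1,y1) in dict(teapot=(255,225,325,305),cups=(180,195,245,255),pitcher=(70,170,118,220)).items():
    A,B=[cv2.cvtColor(v[y0:y1,x0:x1],cv2.COLOR_BGR2GRAY).astype(np.float32) for v in(a,b)]
    print(n,cv2.phaseCorrelate(A,B))
print(arm.sign_off())
```

```text
teapot ((-0.025986587091004765, 0.01598996611148351), 1.0048053110639255)
cups ((-0.007185853868406866, -0.021953827542475324), 1.0064772983943975)
pitcher ((0.04337743817923467, -0.013016517315598719), 1.0292966254552205)
the job is handed in; nothing more can be done
None
```

The drain ring is turned to its stop and has sprung back up, so it should be locked. I handed the job in at about 15 s; it gave no verdict.

- **Pressing and turning:** I put the closed fingertips on the ring behind one thumb lug and pressed it down about 7 mm, with 9–11 N for most of the turn. I then pushed the lug clockwise through about 105°, from about -21.5° to -127° in the images. Along the way the push took about 2 to 6 N.
- **Stop:** The push then rose to 9.4 N, and a small confirming push reached 12.2 N for only 0.2 mm of movement. The measured force in all stayed near 15 N, against the 30 N limit. I then eased off and lifted straight up.
- **Ring height:** In the scene image, the ring's front edge is back where it was before I started, and clearly different from its pressed position. My model overlay could not settle the height, so I relied on this before-and-after comparison.
- **Lock:** I did not try turning the ring back. The lock is inferred from it being fully up at the stop.
- **Other objects:** The teapot, pitcher and cups shifted by less than 0.05 pixel in the scene image. The arm is well clear and touching nothing.

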